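# Pack the mate tray from the bamboo stand

## Task

Get the mate tray ready from the things on the bamboo stand: stand the gourd cup upright in the tray's wooden ring, and lay the tools flat in the three channels in their order of use, starting next to the ring: yerba scoop, then bombilla, then bombilla brush, each lying along its channel about midway between the rims. Set everything down without dropping it, and leave the bent drinking straw, the flat paintbrush, the jar and the saucer where they are.

Things in the scene. Friction and masses are not known exactly. Their poses are not given: they have to be found in the camera images.
- tray: Bamboo tray, fixed, 212 x 282 mm, floor top 6 mm, rim 18 mm above the ledge. Origin: centre of underside. Wooden ring for the gourd (84 mm inside, 92 outside, 14 high over the floor) at local y = +87 mm. Then three channels along local x, centred at y = -5, -57, -109 mm, 200 mm long, 47 wide; ribs between them (12 mm high) only at |x| 60 to 100 mm; end rims open at |x| under 50 mm.
- stand: Bamboo stand of three round levels, fixed. Origin: foot of its post (22 mm thick, 128 high). Each level is a disc 160 mm wide, centred 100 mm from the post: the lowest (upper face 40 mm above the ledge) along local +x, the middle one (85 mm) 120 degrees counter-clockwise from it seen from above, the top one (130 mm) at 240 degrees.
- gourd: Brown calabash mate cup, open on top, 95 mm high: foot 44 mm in diameter, belly 72 mm at 32 mm height, neck 52 mm at 66 to 72 mm, steel collar 58 mm in diameter from 72 to 95 mm (grip it there). About 140 g. Origin: centre of the foot's underside, z up. Starts upright on the stand's top level.
- scoop: Wooden yerba scoop, 145 mm long along local x, lying flat: handle 10 mm wide, 8 high, from x = -72 to +48 mm; round hollow bowl, 26 mm in diameter, 12 high, at the +x end. About 30 g. Origin: on the underside at mid-length (under the handle), z up. Starts on the stand's lowest level.
- bombilla: Steel bombilla (mate straw), 160 mm long along local x, lying flat: 9 mm tube, brass mouthpiece at -x, flat perforated filter bulb (21 mm wide, 12 high) at the +x end, and at mid-length a flat-sided sleeve (44 long, 12 wide, 12 high) to grip. About 35 g. Origin: on the underside at mid-length, z up. Starts on the stand's middle level beside the drinking straw, about 54 mm apart.
- brush: Bombilla cleaning brush, 160 mm long along local x, lying flat: wooden handle 14 mm wide, 10 high, from x = -80 to +20 mm, then thin wire with a slim round white bristle head (11 mm in diameter, 48 long) at the +x end. About 30 g. Origin: on the underside at mid-length (under the handle), z up. Starts on the stand's lowest level.
- straw: Look-alike, to be left: ordinary steel drinking straw, 9 mm tube, about 155 mm long, its last 35 mm bent aside by 38 degrees, no sleeve, no filter bulb. Origin: on the underside about mid-length. On the stand's middle level.
- paintbrush: Look-alike, to be left: flat paintbrush 160 mm long, wooden handle 12 mm wide, steel ferrule and dark bristles 24 mm wide. Origin: on the underside at mid-length. On the stand's lowest level, side by side with the scoop and the cleaning brush (three lanes about 48 mm apart, in any order).
- jar: Bystander: green glass jar with a steel screw lid, 68 mm in diameter, 105 mm high, standing on the saucer. Origin: centre of its underside.
- saucer: Bystander: white ceramic saucer, 120 mm in diameter, 16 mm high, on the ledge, under the jar. Origin: centre of its underside.

How it is judged:
By the outcome, as a careful person would: the job done as asked, in the order asked, and still so for the second after the job is handed in, with the robot touching nothing.
It also fails if it takes over 128 s, if anything falls off the work surface, if the arm or the gripper's body presses on something with over 40 N, if the wrist force passes 120 N, or if a joint passes its speed limit or range.

## Robot

A 6-joint arm with a two-finger parallel gripper is mounted at the origin on the work surface. World frame = base frame: x ahead of the robot, y to its left, z up, the work surface at z = 0. Lengths are in mm, angles in degrees, forces in N, time in s.
With the tool pointing down it reaches from about 350 to 850 mm from the base axis. Payload 8.1 kg.
Tool frame: the origin (TCP) lies at the very end of the fingers, on their centre line; the grasp point (between the pads) lies r.tcp_to_grasp behind it (r.tcp_to_grasp is the distance from the TCP to the grasp point, in mm); z points along the fingers, y is the line along which they close (so a half turn about z gives the same grasp; the last joint's range is limited). The gripper opens to 85 mm and grips with 20 to 120 N. Pads are 22 mm wide; open, the fingers measure 114 mm over their backs; the gripper's body (76 mm by 85 mm) begins 54 mm behind the grasp point. The pads swing forward as they close: fully open they stand 13 mm farther back than shut.
Start: joints at [-69.523, 7.471, 85.268, -0, 87.261, -4.893], TCP at [257.102, -542.129, 231.292] pointing down, gripper open.
Joint ranges: [-169.43, 169.43], [-51.17, 129.36], [1.28, 143.12], [-76.62, 256.62], [0, 156.53], [-152.29, 152.29]. Speed limits (degrees/s): [136.94, 136.94, 159.86, 180, 180, 180].

## Interface

Orientations are given as [roll, pitch, yaw] about the fixed x, y, z axes, in that order (R = Rz(yaw) Ry(pitch) Rx(roll)).
In Python, from bench import r gives the robot as it stands.
- The arm moves only by the shell command python3 -m handwheel 'ROWS' [OPENING] [FORCE]. ROWS is JSON, a list of rows, each a list of 4 numbers: the shift along the tool's x, y, z in m, then the turn about the tool's z in degrees. A call has 1 to 10 rows; each row shifts and turns the commanded pose from where the row before left it, along the tool's axes as they then stand; what a row does not reach is not made up. A row lasts 1/10 s, in which the tool goes at most 50 mm and 8.59 degrees, less where a joint would pass 70% of its speed; a pose out of reach is approached as far as the arm can. A call is refused whole if a number of a shift passes 0.05 or a number of a turn 8.59, either way. A call with a gripper value outside its range is refused whole. OPENING is the finger opening in m, from 0 to 0.0854, set as the call begins (- or left out, the last holds). The fingers move at their own pace and stop on an object; FORCE is the grip in N (left out, the last holds). Time passes only in rows, so rows that do not move let the fingers close. It gives the time, the measured TCP pose, the force, the opening and the grip force at its end, in the units of the state.
- r.sense(): the state, without advancing time (a new reading comes with each control period).
- r.snapshot(name): name is "scene" or "side" or "wrist"; returns the picture (480x640x3 uint8, red, green, blue); there is no depth.
- r.camera_params(name): a dict with "fx", "fy", "cx", "cy" (pixels), "R" (3x3) and "t" (3): a world point X has camera coordinates R X + t; the wrist camera has in their place "mount" (4x4, takes a point from camera to tool coordinates, whose origin is the TCP and whose axes are the flange's). Camera axes: x right, y down, z forward; pixel columns grow to the right and rows downward; lengths in mm; the calibration is good to about 2 mm. A picture is of the moment at which its call begins: read the wrist's pose just before it. camera_params takes no time and is no camera call.
- r.hand_in(): hands the job in; it is judged then, once.
The state is a dict: "time": time; "joint_pos": joint angles; "qd": joint speeds; "joint_efforts": joint torques, N m; "tool_pos": TCP position; "tcp_rot": TCP orientation; "ft_force": force on the tool from outside, world axes, zero at the start; "wrist_torque": the same for the moment, N m; "finger_gap": finger opening in mm; "grip_force": force on a finger pad.
Only numpy, scipy, OpenCV 4.12 (cv2) and the standard library are available. Lean on these libraries where they do the work, as an engineer would, in place of code of your own. Each camera call takes 0.05 s, during which the arm holds its last target. There are 200 camera calls.

## Working session

There is one attempt and no reset: what is moved stays moved. The work goes in short steps, Python scripts to look and compute and a shell command to move; the robot and the scene stay as the last step left them, time stands still between calls to the robot, and variables do not carry over. Pictures are saved under pics/ and viewed, at most 14 in all, crops included, and the job is handed in when it is done.

```bash
ls; mkdir -p pics; python3 - <<'E'
from bench import r
import cv2
s=r.sense();print(s, r.tcp_to_grasp)
for n in("scene","side","wrist"):
    im=r.snapshot(n);cv2.imwrite(f"pics/{n}0.png",im[:,:,::-1])
    print(n,r.camera_params(n))
E
```

```text
pics
{'time': 0.0, 'joint_pos': array([-6.95221924e+01,  7.51588626e+00,  8.53297872e+01,  3.99971364e-04,
        8.72613407e+01, -4.89307094e+00]), 'qd': array([ 0.04656931, -0.06180381,  0.03635002,  0.02611229,  0.01243626,
        0.12568149]), 'joint_efforts': array([-3.42043886e-04, -5.69400001e+01, -5.00559032e+01, -1.33652488e-04,
        1.46425003e-02, -4.11229962e-05]), 'tool_pos': array([ 256.91395291, -541.60180743,  230.23145189]), 'tcp_rot': array([-1.79893410e+02, -9.52593596e-03,  2.53708502e+01]), 'ft_force': array([ 1.24209796, -0.69325209,  0.4330824 ]), 'wrist_torque': array([ 0.01464897, -0.0115426 ,  0.01316767]), 'grip_force': 0.0, 'finger_gap': 85.42559896247056} 18.700000000000003
scene {'fx': 579.9036702260927, 'fy': 579.9036702260927, 'cx': 312.16155751847634, 'cy': 242.77859601515792, 'R': array([[-0.25770208,  0.96621965, -0.00303908],
       [ 0.75018333,  0.19809841, -0.63085814],
       [-0.60894549, -0.16485332, -0.77589224]]), 't': array([ 141.47559977, -348.33524461, 1540.72413747])}
side {'fx': 476.15699990475264, 'fy': 476.15699990475264, 'cx': 320.57257451104, 'cy': 244.95804607521947, 'R': array([[-0.72315201, -0.6903746 ,  0.02083471],
       [-0.42397058,  0.41988231, -0.80246358],
       [ 0.54525235, -0.58913645, -0.59633725]]), 't': array([436.51087717, 322.9381202 , 698.7657209 ])}
wrist {'fx': 349.3248177635359, 'fy': 349.3248177635359, 'cx': 321.0490181752511, 'cy': 234.157677575598, 'mount': array([[ 4.86891212e-04, -9.51536216e-01, -3.07536327e-01,
         7.89960723e+01],
       [ 9.99999762e-01,  6.13850676e-04, -3.16092912e-04,
        -7.44367111e-02],
       [ 4.89555235e-04, -3.07536100e-01,  9.51536288e-01,
        -1.41653969e+02],
       [ 0.00000000e+00,  0.00000000e+00,  0.00000000e+00,
         1.00000000e+00]])}
```

View pics/scene0.png

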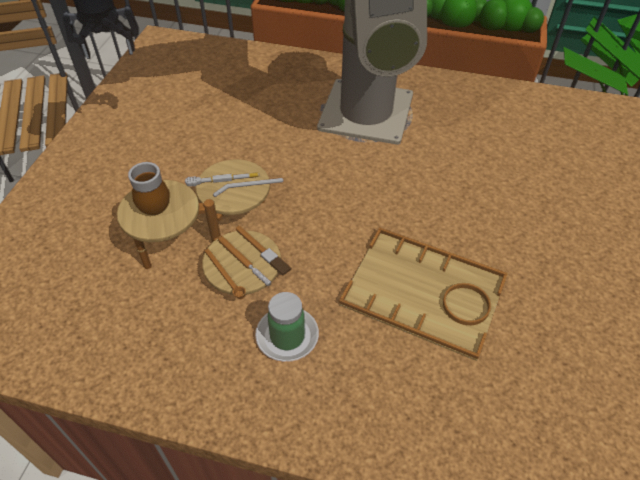

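View pics/side0.png

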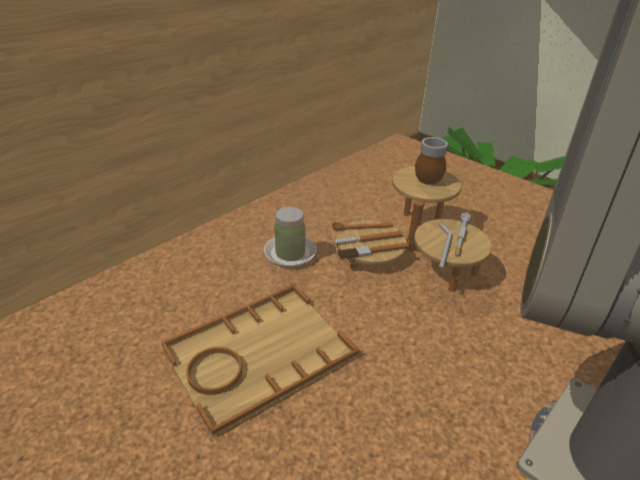

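The scene view shows the gourd at (148,190) and the bombilla at (222,180), with its bulb on the left at (190,181) and the bent straw below it at (250,185). The lowest level holds the scoop (bowl at 239,293), then the brush (bristles at 261,275), then the paintbrush (280,263). The tray is at (425,290) with its ring at (465,303). The side view agrees.

```bash
cat > h.py <<'E'
from bench import r
import numpy as np, cv2
from scipy.spatial.transform import Rotation as Ro
def cam(n):
    p=r.camera_params(n);K=np.array([[p['fx'],0,p['cx']],[0,p['fy'],p['cy']],[0,0,1]])
    if n=='wrist':
        s=r.sense();T=np.eye(4);T[:3,:3]=Ro.from_euler('xyz',s['tcp_rot'],degrees=True).as_matrix();T[:3,3]=s['tool_pos']
        M=np.linalg.inv(T@p['mount']);return K,M[:3,:3],M[:3,3]
    return K,np.array(p['R']),np.array(p['t'])
def ray(c,uv):
    K,R,t=c;d=R.T@np.linalg.inv(K)@np.array([*uv,1.]);return -R.T@t,d/np.linalg.norm(d)
def plane(c,uv,z):
    o,d=ray(c,uv);return o+d*(z-o[2])/d[2]
def tri(c1,a,c2,b):
    o1,d1=ray(c1,a);o2,d2=ray(c2,b)
    s=np.linalg.lstsq(np.c_[d1,-d2],o2-o1,rcond=None)[0]
    p,q=o1+s[0]*d1,o2+s[1]*d2;return (p+q)/2,np.linalg.norm(p-q)
def proj(c,X):
    K,R,t=c;q=K@(R@np.array(X,float)+t);return q[:2]/q[2]
E
python3 - <<'E'
from h import *
np.set_printoptions(precision=1,suppress=True)
S=cam('scene');D=cam('side')
for n,a,z in [('corner L',(341,302),18),('TL',(377,233),18),('TR',(503,273),18),('BR',(477,349),18),('ring',(465,302),20),
 ('bulb',(190,181),91),('mouth',(258,176),90),('scoopbowl',(239,293),52),('scoopend',(207,247),48),('brushtip',(267,283),45),('brushend',(221,234),48),('pbend',(239,229),48),('disc1',(243,261),40),('disc2',(233,187),85),('disc3',(159,210),130),('gcollar',(146,170),225),('jarlid',(286,302),121),('post',(210,203),128)]:
    print(n,plane(S,a,z))
print(tri(S,(465,303),D,(216,369)))
print(tri(S,(146,170),D,(434,144)))
E
```

```text
corner L [614.5  76.2  18. ]
TL [422. 111.  18.]
TR [461.4 379.7  18. ]
BR [651.  343.2  18. ]
ring [553.7 311.4  20. ]
bulb [ 442.7 -300.6   91. ]
mouth [ 389.8 -164.    90. ]
scoopbowl [ 666.6 -113.8   52. ]
scoopend [ 573.5 -216.7   48. ]
brushtip [626.  -70.9  45. ]
brushend [ 533.4 -201.2   48. ]
pbend [ 510.8 -169.4   48. ]
disc1 [ 583.2 -136.    40. ]
disc2 [ 430.7 -207.4   85. ]
disc3 [ 568.5 -307.2  130. ]
gcollar [ 556.8 -317.3  225. ]
jarlid [706.   -5.3 121. ]
post [ 523.5 -217.6  128. ]
(array([550.9, 312.5,  12.8]), np.float64(0.061927215794840305))
(array([ 559.3, -314.5,  224.1]), np.float64(6.434376589842221))
```

View pics/wrist0.png

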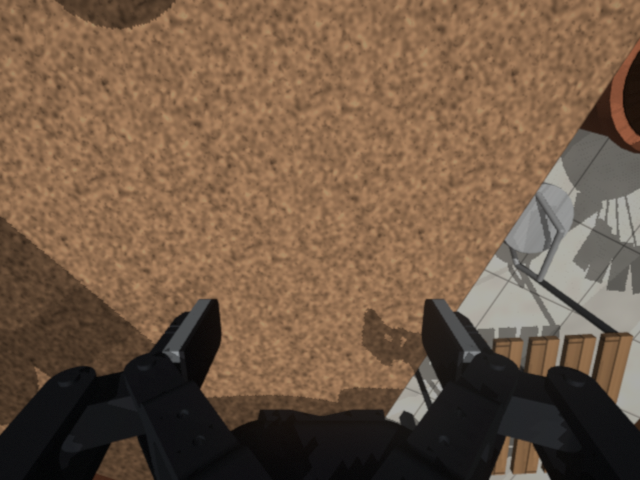

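The wrist view shows only the bare ledge, with the fingers in the bottom rows. The coarse poses agree with the given sizes. Next I move up so the wrist camera sees the stand.

```bash
python3 -m handwheel '[[0.02,-0.01,-0.035,0],[0.039,-0.018,-0.015,0],[0.039,-0.018,-0.015,0],[0.039,-0.018,-0.015,0],[0.039,-0.018,-0.01,0],[0.039,-0.018,-0.01,0],[0.039,-0.018,0,0],[0.035,-0.018,0,-8.2],[0,0,0,-8.2],[0,0,0,-8.2]]' && python3 -m handwheel '[[0,0,0,0],[0,0,0,0]]'
python3 - <<'E'
from h import *
c=cam('wrist');print(r.sense()['tool_pos'],r.sense()['tcp_rot'])
cv2.imwrite('pics/w1.png',r.snapshot('wrist')[:,:,::-1]);np.save('w1.npy',np.array([*c],dtype=object),allow_pickle=True)
E
```

```text
time: 1.15
tool_pos: [460.7, -293.9, 331.0]
tcp_rot: [-180.0, -0.0, 50.5]
ft_force: [-0.5, 1.1, 0.2]
finger_gap: 85.5
grip_force: 0.0
time: 1.35
tool_pos: [459.9, -295.4, 331.1]
tcp_rot: [-180.0, -0.0, 49.7]
ft_force: [-0.9, 0.3, -0.7]
finger_gap: 85.5
grip_force: 0.0
[ 459.85126141 -295.40291687  331.05668146] [-1.79975404e+02 -1.47510450e-03  4.97180086e+01]Traceback (most recent call last):
  File "<stdin>", line 3, in <module>
ValueError: could not broadcast input array from shape (3,3) into shape (3,)
```

View pics/w1.png

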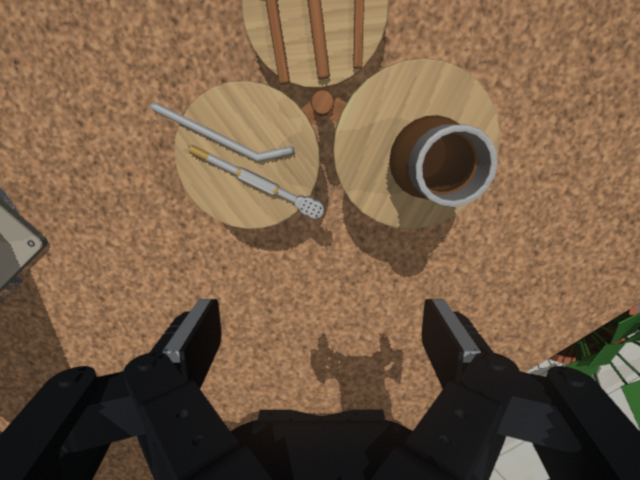

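The wrist view shows the bombilla, with its mouthpiece at (192,150), sleeve at (258,181) and bulb tip at (323,214). The gourd collar is at about (453,165). The lowest level is cut off at the top, so I shift forward for it.

```bash
python3 - <<'E'
from h import *
np.set_printoptions(precision=1,suppress=True)
W=cam('wrist')
m=plane(W,(192,150),90);b=plane(W,(322,213),91);s=plane(W,(258,181),97)
print(m,b,s,np.linalg.norm(b-m),np.degrees(np.arctan2(*(b-m)[1::-1])))
im=cv2.imread('pics/w1.png');hsv=cv2.cvtColor(im,cv2.COLOR_BGR2HSV)
k=((hsv[:,:,1]<60)&(hsv[:,:,2]>90)).astype(np.uint8);k[:,:370]=0;k[260:]=0;k[:,520:]=0
c=max(cv2.findContours(k,0,1)[0],key=cv2.contourArea);e=cv2.fitEllipse(c);print(e)
g=plane(W,e[0],225);print(g, plane(W,(e[0][0]+e[1][0]/2,e[0][1]),225))
E
python3 -m handwheel '[[0.045,0,0,0],[0.045,0,0,0],[0.045,0,0,0],[0,0,0,0],[0,0,0,0],[0,0,0,0]]'
python3 - <<'E'
from h import *
cv2.imwrite('pics/w2.png',r.snapshot('wrist')[:,:,::-1])
E
```

```text
[ 386.6 -168.3   90. ] [ 448.  -310.8   91. ] [ 419.3 -237.9   97. ] 155.21441485715164 -66.69533407735669
((455.8572082519531, 164.62466430664062), (77.47003936767578, 85.65327453613281), 38.49248123168945)
[ 564.1 -318.2  225. ] [ 584.8 -335.7  225. ]
time: 2.0
tool_pos: [546.3, -192.8, 331.2]
tcp_rot: [-180.0, 0.0, 49.8]
ft_force: [0.3, -0.3, 0.2]
finger_gap: 85.4
grip_force: 0.0
```

View pics/w2.png

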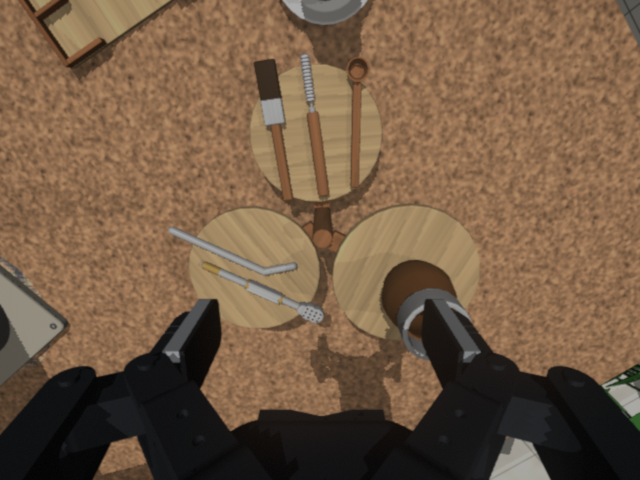

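The second wrist view shows the scoop from (358,58) to (354,188), the brush from (304,55) to (324,196) and the paintbrush on the left. The bombilla sleeve is at (263,291), which gives a cross-check.

```bash
python3 - <<'E'
from h import *
np.set_printoptions(precision=1,suppress=True)
W=cam('wrist');print(r.sense()['tool_pos'])
for n,a,b,za,zb in [('scoop',(358,58),(354,188),52,44),('brush',(304,55),(324,196),46,46),('bomb',(323,317),(204,265),91,90)]:
    p=plane(W,a,za);q=plane(W,b,zb);d=p-q
    print(n,p,q,(p+q)/2,np.linalg.norm(d),np.degrees(np.arctan2(d[1],d[0])))
print(plane(W,(263,291),97),plane(W,(356,120),48),plane(W,(316,137),50))
E
```

```text
[ 546.2 -193.1  331.3]
scoop [ 670.  -108.4   52. ] [ 577.5 -219.    44. ] [ 623.8 -163.7   48. ] 144.35324000746252 50.06713621342186
brush [627.4 -67.4  46. ] [ 542.9 -202.4   46. ] [ 585.2 -134.9   46. ] 159.2871154260464 57.95315349399424
bomb [ 449.5 -311.4   91. ] [ 386.3 -167.1   90. ] [ 417.9 -239.2   90.5] 157.46464909103423 -66.35841302828455
[ 419.7 -235.3   97. ] [ 628.8 -157.6   48. ] [ 581.2 -142.2   50. ]
```

```bash
python3 -m handwheel '[[-0.028,0.0306,0,0],[-0.028,0.0306,0,0],[-0.028,0.0306,0,0],[0,0,0,0],[0,0,0,0],[0,0,0,0]]' 0.0854 30; python3 - <<'E'
from h import *
print(r.sense()['tool_pos'])
cv2.imwrite('pics/w3.png',np.hstack([r.snapshot('wrist')[200:,100:540,::-1]]))
E
```

```text
time: 2.65
tool_pos: [562.6, -315.5, 331.5]
tcp_rot: [180.0, -0.0, 49.9]
ft_force: [-0.5, 0.5, 0.4]
finger_gap: 85.5
grip_force: 0.0
[ 562.59507748 -315.45860191  331.54867753]
```

View pics/w3.png

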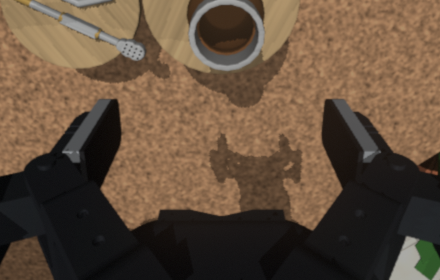

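The rim circle is centred at full-frame (327,234). I'll check that against the 225 mm plane.

```bash
python3 - <<'E'
from h import *
W=cam('wrist')
for u in [(327,234),(292,234),(364,234)]: print(plane(W,u,225).round(1))
E
```

```text
[ 565.5 -318.7  225. ]
[ 545.5 -301.8  225. ]
[ 586.7 -336.4  225. ]
```

```bash
python3 -m handwheel '[[-0.001,0.004,0.03,0],[0,0,0.035,0],[0,0,0.035,0],[0,0,0.025,0],[0,0,0.01,0],[0,0,0,0],[0,0,0,0]]' 0.0854 30 && python3 -m handwheel '[[0,0,0,0],[0,0,0,0],[0,0,0,0],[0,0,0,0],[0,0,0,0],[0,0,0,0],[0,0,0,0],[0,0,0,0]]' 0.045 30
```

```text
time: 3.4
tool_pos: [566.3, -318.8, 198.3]
tcp_rot: [179.9, -0.0, 50.0]
ft_force: [0.2, -0.7, 0.5]
finger_gap: 85.5
grip_force: 0.0
time: 4.2
tool_pos: [566.2, -319.2, 198.6]
tcp_rot: [179.8, -0.0, 50.0]
ft_force: [-2.1, 2.1, 5.9]
finger_gap: 57.3
grip_force: 31.6
```

```bash
python3 -m handwheel '[[0,0,-0.01,0],[0,0,-0.03,0],[0,0,-0.04,0],[0,0,-0.04,0],[0.01,-0.0124,-0.01,0],[0.02,-0.025,0,0],[0.03,-0.0374,0,0],[0.03,-0.0374,0,0],[0.03,-0.0374,0,0],[0.03,-0.0374,0,0]]' - 40 && python3 -m handwheel '[[0.03,-0.0374,0,0],[0.03,-0.0374,0,0],[0.03,-0.0374,0,0],[0.03,-0.0374,0,0],[0.02,-0.025,0,0],[0.009,-0.0124,0,0],[0,0,0,0],[0,0,0,0],[0,0,0,0]]'; python3 - <<'E'
from h import *
s=r.sense();print(s['tool_pos'],s['tcp_rot'])
cv2.imwrite('pics/w4.png',r.snapshot('wrist')[:,:,::-1])
E
```

```text
time: 5.2
tool_pos: [517.7, -81.6, 326.1]
tcp_rot: [-180.0, -0.0, 50.0]
ft_force: [1.5, -0.1, -1.9]
finger_gap: 56.3
grip_force: 43.2
time: 6.1
tool_pos: [471.5, 150.0, 326.2]
tcp_rot: [180.0, 0.0, 49.9]
ft_force: [-0.1, 1.0, -1.3]
finger_gap: 56.8
grip_force: 43.2
[471.47228418 149.97785724 326.22899033] [1.79991140e+02 1.70265326e-02 4.99246746e+01]
```

View pics/w4.png

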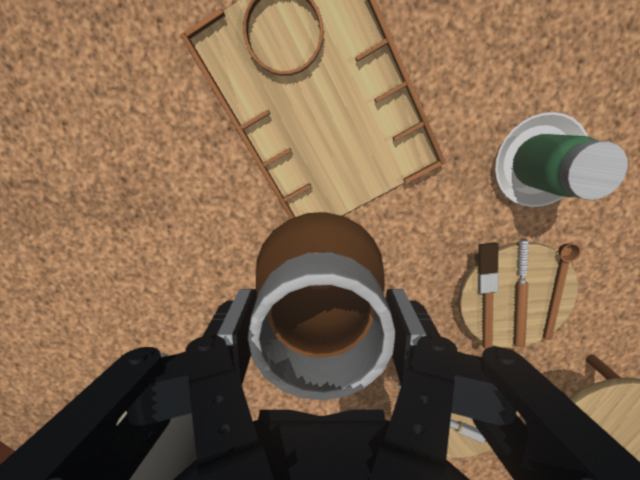

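The tray is seen from above. The ring centre is at (284,32). The rib inner ends are at about (270,115), (291,151) and (310,187) on the left, and (357,59), (377,101) and (394,137) on the right. The gourd hangs upright in the fingers.

```bash
python3 - <<'E'
from h import *
np.set_printoptions(precision=1,suppress=True)
W=cam('wrist')
L=[plane(W,u,18)[:2] for u in[(270,115),(291,151),(310,187)]];R=[plane(W,u,18)[:2] for u in[(357,59),(377,101),(394,137)]]
for l,q in zip(L,R): print(l,q,(l+q)/2,np.linalg.norm(l-q),np.degrees(np.arctan2(*(q-l)[::-1])))
print('ring',plane(W,(284,32),20))
for u in [(187,38),(441,163)]: print(plane(W,u,18))
A=np.vstack(L+R);loc=np.array([[-60,21],[-60,-31],[-60,-83],[60,21],[60,-31],[60,-83]],float)
loc=np.vstack([loc,[0,87]]);A=np.vstack([A,plane(W,(284,32),20)[:2]])
# rigid fit (Kabsch)
a=A-A.mean(0);l=loc-loc.mean(0);U,S,Vt=np.linalg.svd(l.T@a);Rm=(U@Vt).T
t=A.mean(0)-Rm@loc.mean(0);print('yaw',np.degrees(np.arctan2(Rm[1,0],Rm[0,0])),'t',t);print((A-(loc@Rm.T+t)))
for y in(87,-5,-57,-109):print(y,Rm@[0,y]+t)
E
```

```text
[479.4 256. ] [598.8 236.2] [539.1 246.1] 121.02852867568961 -9.409991271246557
[470.5 207.5] [588.9 184.8] [529.7 196.1] 120.49291035974525 -10.873391764966952
[459.1 157.6] [579.7 137.9] [519.4 147.7] 122.12656817919961 -9.282303194234172
ring [552.2 311.3  20. ]
[463.3 378.7  18. ]
[606.4  73.8  18. ]
yaw -10.57650476200472 t [535.3 226.9]
[[-0.7 -2.6]
 [-0.   0. ]
 [-1.9  1.2]
 [ 0.7 -0.3]
 [ 0.3 -0.7]
 [ 0.7  3.5]
 [ 1.  -1.2]]
87 [551.2 312.5]
-5 [534.3 222. ]
-57 [524.8 170.9]
-109 [515.3 119.8]
```

```bash
python3 -m handwheel '[[0.02,-0.005,0,0],[0.04,-0.01,0,0],[0.045,-0.011,0,0],[0.04,-0.01,0.01,0],[0.02,-0.005,0.02,0],[0.01,-0.0024,0.04,0],[0,0,0.045,0],[0,0,0.045,0],[0,0,0.035,0],[0,0,0.02,0]]' && python3 -m handwheel '[[0,0,0.01,0],[0,0,0.005,0],[0,0,0.005,0],[0,0,0,0],[0,0,0,0]]'
```

```text
time: 7.15
tool_pos: [549.0, 310.4, 106.5]
tcp_rot: [-179.9, 0.3, 49.9]
ft_force: [0.4, -0.3, -1.4]
finger_gap: 57.0
grip_force: 43.2
time: 7.65
tool_pos: [551.6, 313.0, 92.7]
tcp_rot: [180.0, -0.1, 50.0]
ft_force: [0.7, -0.0, -2.0]
finger_gap: 56.7
grip_force: 43.2
```

```bash
python3 -m handwheel '[[0,0,0.005,0],[0,0,0.005,0],[0,0,0.003,0],[0,0,0.001,0],[0,0,0,0]]' && python3 -m handwheel '[[0,0,0.001,0],[0,0,0.001,0],[0,0,0,0]]' &&  python3 -m handwheel '[[0,0,0.001,0],[0,0,0,0]]'
```

```text
time: 8.15
tool_pos: [550.5, 312.5, 76.9]
tcp_rot: [-180.0, 0.0, 50.0]
ft_force: [-0.0, 0.7, -0.8]
finger_gap: 57.1
grip_force: 43.2
time: 8.45
tool_pos: [550.7, 312.7, 75.3]
tcp_rot: [180.0, 0.0, 50.0]
ft_force: [1.1, 0.1, -1.6]
finger_gap: 56.8
grip_force: 43.2
time: 8.65
tool_pos: [550.9, 312.9, 74.8]
tcp_rot: [180.0, -0.0, 50.0]
ft_force: [-0.7, -0.3, 1.6]
finger_gap: 56.6
grip_force: 43.6
```

```bash
python3 -m handwheel '[[0,0,0.001,0],[0,0,0,0]]'; python3 -m handwheel '[[0,0,0.001,0],[0,0,0,0]]'
```

```text
time: 8.85
tool_pos: [551.2, 313.3, 74.8]
tcp_rot: [180.0, -0.1, 50.0]
ft_force: [-3.4, 0.5, 8.5]
finger_gap: 56.5
grip_force: 44.1
time: 9.05
tool_pos: [551.4, 313.6, 74.8]
tcp_rot: [180.0, -0.1, 50.0]
ft_force: [-6.2, 0.2, 13.9]
finger_gap: 56.7
grip_force: 44.6
```

```bash
python3 -m handwheel '[[0,0,-0.001,0],[0,0,-0.001,0],[0,0,0,0]]' - 20;  python3 -m handwheel '[[0,0,0,0],[0,0,0,0],[0,0,0,0],[0,0,0,0],[0,0,0,0],[0,0,0,0]]' 0.0854; python3 -m handwheel '[[0,0,-0.01,0],[0,0,-0.02,0],[0,0,-0.04,0],[0,0,-0.045,0],[0,0,-0.045,0],[0,0,-0.045,0],[0,0,-0.02,0]]'
python3 - <<'E'
from h import *
a=r.snapshot('side')[250:450,120:400,::-1];b=r.snapshot('scene')[180:380,320:600,::-1]
cv2.imwrite('pics/g1.png',cv2.resize(np.hstack([a,b]),None,fx=1.4,fy=1.4))
E
```

```text
time: 9.35
tool_pos: [551.0, 313.0, 74.8]
tcp_rot: [180.0, -0.1, 50.0]
ft_force: [-2.1, 0.9, 5.0]
finger_gap: 56.7
grip_force: 43.8
time: 9.95
tool_pos: [550.7, 312.6, 74.2]
tcp_rot: [-180.0, 0.0, 50.0]
ft_force: [-0.7, 0.5, 0.3]
finger_gap: 85.5
grip_force: 0.0
time: 10.65
tool_pos: [552.1, 313.3, 306.6]
tcp_rot: [179.8, -0.4, 50.0]
ft_force: [0.1, 0.0, 0.5]
finger_gap: 85.4
grip_force: 0.0
```

View pics/g1.png

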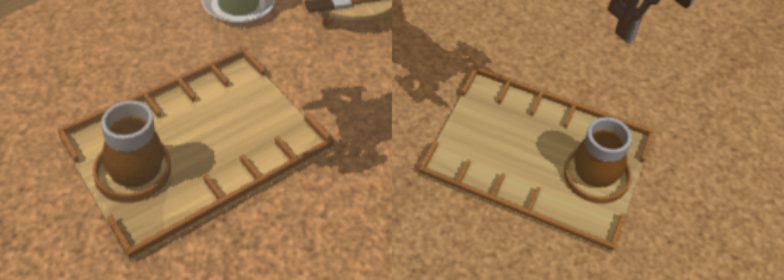

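The gourd stands upright inside the ring in both views. Next is the scoop.

```bash
python3 -m handwheel '[[-0.015,0.017,0,0],[-0.032,0.0364,0,0],[-0.032,0.0364,0,0],[-0.032,0.0364,0,0],[-0.032,0.0364,0,0],[-0.032,0.0364,0,0],[-0.032,0.0364,0,0],[-0.032,0.0364,0,0],[-0.032,0.0364,0,0],[-0.032,0.0364,0,0]]' 0.03 25; python3 -m handwheel '[[-0.016,0.0169,0,0],[0,0,0.045,0],[0,0,0.045,0],[0,0,0.045,0],[0,0,0.03,0],[0,0,0,0],[0,0,0,0]]'
python3 - <<'E'
from h import *
W=cam('wrist');print(r.sense()['tool_pos'])
im=r.snapshot('wrist')[:,:,::-1].copy();cv2.imwrite('pics/s1.png',im)
E
```

```text
time: 11.75
tool_pos: [619.2, -142.8, 298.3]
tcp_rot: [-179.9, 0.0, 50.0]
ft_force: [0.3, 0.3, -0.2]
finger_gap: 29.9
grip_force: 0.0
time: 12.45
tool_pos: [621.8, -163.9, 134.0]
tcp_rot: [-179.9, 0.0, 50.0]
ft_force: [0.8, -0.2, 0.8]
finger_gap: 29.5
grip_force: 0.0
[ 621.76537274 -163.88028417  133.98418457]
```

View pics/s1.png

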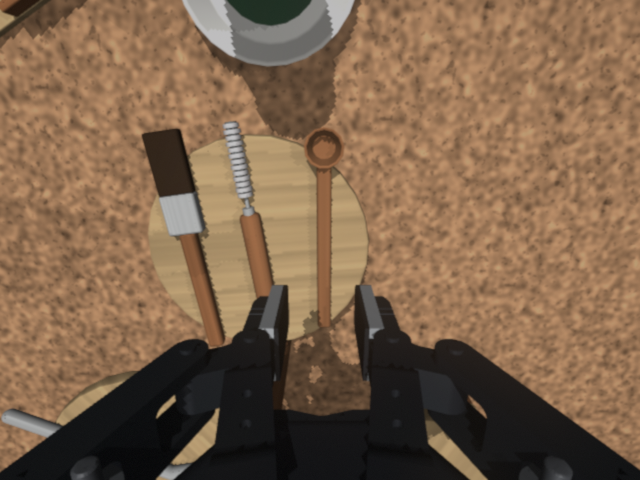

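The scoop lies at column 324, between the fingers (287 and 355), and the neighbouring brush is clear. Descending.

```bash
python3 -m handwheel '[[0.001,0.001,0.04,0],[0,0,0.03,0],[0,0,0.013,0],[0,0,0.005,0],[0,0,0,0],[0,0,0,0]]'
```

```text
time: 13.1
tool_pos: [625.4, -164.5, 48.8]
tcp_rot: [179.8, -0.1, 50.0]
ft_force: [-1.0, -0.1, 0.0]
finger_gap: 30.0
grip_force: 0.0
```

```bash
python3 -m handwheel '[[0,0,0.003,0],[0,0,0.002,0],[0,0,0,0]]'; python3 -m handwheel '[[0,0,0,0],[0,0,0,0],[0,0,0,0],[0,0,0,0],[0,0,0,0],[0,0,0,0]]' 0 25
```

```text
time: 13.4
tool_pos: [623.7, -164.0, 41.4]
tcp_rot: [180.0, 0.0, 50.0]
ft_force: [0.1, -0.4, -0.5]
finger_gap: 30.3
grip_force: 0.0
time: 14.0
tool_pos: [623.9, -164.0, 41.5]
tcp_rot: [180.0, -0.0, 50.0]
ft_force: [-0.6, 0.0, 1.5]
finger_gap: 9.0
grip_force: 26.7
```

```bash
python3 -m handwheel '[[0,0,-0.01,0],[0,0,-0.03,0],[0,0,-0.045,0],[0,0,-0.045,0],[0.015,-0.02,-0.02,0],[0.03,-0.04,0,0],[0.03,-0.04,0,0],[0.03,-0.04,0,0],[0.03,-0.04,0,0],[0.03,-0.04,0,0]]'; python3 -m handwheel '[[0.03,-0.04,0,0],[0.03,-0.04,0,0],[0.013,-0.0168,0,8.5],[0,0,0,8.5],[0,0,0,8.5],[0,0,0,8.5],[0,0,0,8.5],[0,0,0,8.5],[0,0,0,8.5],[0,0,0,1.1]]';python3 -m handwheel '[[0,0,0.03,0],[0,0,0.03,0],[0,0,0,0],[0,0,0,0]]'
```

```text
time: 15.0
tool_pos: [560.7, 105.6, 192.1]
tcp_rot: [180.0, -0.0, 50.0]
ft_force: [1.6, 0.0, 0.3]
finger_gap: 9.0
grip_force: 26.5
time: 16.0
tool_pos: [534.2, 222.0, 191.9]
tcp_rot: [-180.0, -0.0, -10.8]
ft_force: [-0.3, 0.9, -0.7]
finger_gap: 9.1
grip_force: 26.5
time: 16.4
tool_pos: [533.8, 221.9, 131.5]
tcp_rot: [180.0, 0.1, -10.5]
ft_force: [1.3, 0.1, 1.1]
finger_gap: 9.0
grip_force: 26.5
```

```bash
python3 -m handwheel '[[0,0,0.045,0],[0,0,0.04,0],[0,0,0.022,0],[0,0,0.008,0],[0,0,0,0],[0,0,0,0]]';python3 -m handwheel '[[0,0,0.003,0],[0,0,0.002,0],[0,0,0,0]]';python3 -m handwheel '[[0,0,0.001,0],[0,0,0,0]]';python3 -m handwheel '[[0,0,0.001,0],[0,0,0,0]]'
```

```text
time: 17.0
tool_pos: [536.2, 222.7, 18.9]
tcp_rot: [-179.9, -0.2, -10.6]
ft_force: [0.8, -0.4, -0.1]
finger_gap: 9.2
grip_force: 26.5
time: 17.3
tool_pos: [535.3, 222.1, 12.5]
tcp_rot: [-180.0, -0.1, -10.6]
ft_force: [1.3, -1.1, 0.5]
finger_gap: 8.9
grip_force: 26.5
time: 17.5
tool_pos: [534.2, 222.0, 10.3]
tcp_rot: [180.0, 0.0, -10.6]
ft_force: [-0.6, -0.8, -0.4]
finger_gap: 8.8
grip_force: 26.5
time: 17.7
tool_pos: [534.0, 222.0, 9.0]
tcp_rot: [180.0, 0.0, -10.6]
ft_force: [0.2, -0.4, 0.0]
finger_gap: 9.0
grip_force: 26.5
```

```bash
python3 -m handwheel '[[0,0,0.001,0],[0,0,0,0]]';python3 -m handwheel '[[0,0,0.001,0],[0,0,0,0]]'
```

```text
time: 17.9
tool_pos: [534.1, 222.0, 8.0]
tcp_rot: [180.0, 0.0, -10.6]
ft_force: [-0.5, -0.1, 0.2]
finger_gap: 9.1
grip_force: 26.5
time: 18.1
tool_pos: [534.3, 222.1, 7.4]
tcp_rot: [-180.0, -0.0, -10.6]
ft_force: [-0.8, -0.1, 1.5]
finger_gap: 8.9
grip_force: 26.8
```

```bash
python3 -m handwheel '[[0,0,0,0],[0,0,0,0],[0,0,0,0],[0,0,0,0]]' 0.03; python3 -m handwheel '[[0,0,-0.005,0],[0,0,-0.02,0],[0,0,-0.04,0],[0,0,-0.045,0],[0,0,-0.045,0],[0,0,-0.045,0]]'; python3 -m handwheel '[[-0.04,0,0,0],[-0.04,0,0,0],[0,0,0,0],[0,0,0,0]]'; python3 - <<'E'
from h import *
cv2.imwrite('pics/s2.png',r.snapshot('wrist')[:,:,::-1])
E
```

```text
time: 18.5
tool_pos: [534.2, 222.0, 7.2]
tcp_rot: [180.0, 0.0, -10.6]
ft_force: [-0.2, -1.2, 0.1]
finger_gap: 30.0
grip_force: 0.0
time: 19.1
tool_pos: [534.0, 222.0, 209.6]
tcp_rot: [-180.0, -0.0, -10.6]
ft_force: [0.5, -0.2, -0.6]
finger_gap: 30.1
grip_force: 0.0
time: 19.5
tool_pos: [455.2, 237.1, 207.9]
tcp_rot: [-180.0, -0.1, -10.6]
ft_force: [-0.2, -0.1, 0.1]
finger_gap: 29.8
grip_force: 0.0
```

View pics/s2.png

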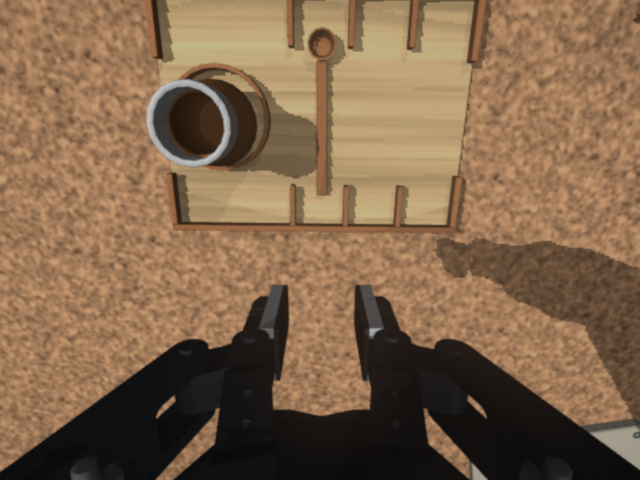

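The scoop lies centred in the first channel, at column 322 between ribs at 292 and 348. Next is the bombilla.

```bash
python3 -m handwheel '[[0.003,0.024,0,0],[0.0052,0.047,0,0],[0.0052,0.047,0,0],[0.0052,0.047,0,0],[0.0052,0.047,0,0],[0.0052,0.047,0,0],[0.0052,0.047,0,0],[0.0052,0.047,0,0],[0.0052,0.047,0,0],[0.0052,0.047,0,0]]' 0.03 25; python3 -m handwheel '[[0.0017,0.0266,0,8],[0,0,0,8],[0,0,0,8],[0,0,0,8],[0,0,0,8],[0,0,0,8],[0,0,0,7.9],[0,0,0.04,0],[0,0,0,0],[0,0,0,0]]'
python3 - <<'E'
from h import *
np.set_printoptions(precision=1,suppress=True)
W=cam('wrist');print(r.sense()['tool_pos'],r.sense()['tcp_rot'])
im=r.snapshot('wrist')[:,:,::-1].copy();cv2.imwrite('pics/b1.png',im)
for z in [(386.5,-167.7,90),(448.7,-311,91)]: print(proj(W,z))
E
```

```text
time: 20.55
tool_pos: [422.2, -214.9, 207.8]
tcp_rot: [180.0, -0.1, -10.7]
ft_force: [1.2, 1.0, 0.0]
finger_gap: 30.5
grip_force: 0.0
time: 21.55
tool_pos: [418.4, -238.3, 166.9]
tcp_rot: [179.9, 0.1, -66.5]
ft_force: [0.5, 0.4, 0.1]
finger_gap: 29.6
grip_force: 0.0
[ 418.4 -238.3  166.9] [179.9   0.1 -66.5]
[322.5 344.8]
[323.1 120.8]
```

View pics/b1.png

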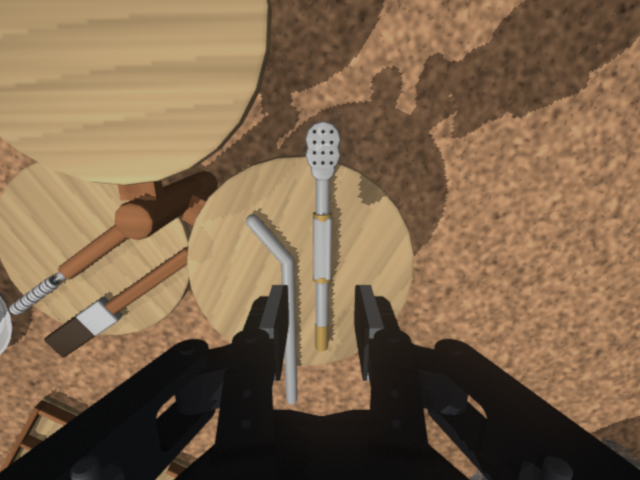

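The tip is at (323,122) and the mouthpiece at (322,350), exactly as predicted. The straw's elbow is only about 21 mm from the sleeve, with column 290 against 322 at row 258. I'll grip the sleeve 20 mm toward the bulb, where the straw bends away, with a 20 mm opening.

```bash
python3 -m handwheel '[[0.02,0,0,0],[0,0,0.035,0],[0,0,0.03,0],[0,0,0.008,0],[0,0,0,0],[0,0,0,0],[0,0,0,0]]' 0.02 25;python3 -m handwheel '[[0,0,0.003,0],[0,0,0.002,0],[0,0,0,0],[0,0,0,0]]'
```

```text
time: 22.3
tool_pos: [428.2, -257.5, 96.6]
tcp_rot: [-179.9, -0.2, -66.5]
ft_force: [0.3, -0.5, 1.0]
finger_gap: 20.0
grip_force: 0.0
time: 22.7
tool_pos: [426.8, -256.5, 89.3]
tcp_rot: [180.0, 0.0, -66.5]
ft_force: [-0.8, -0.6, 0.2]
finger_gap: 19.8
grip_force: 0.0
```

```bash
python3 -m handwheel '[[0,0,0.001,0],[0,0,0.001,0],[0,0,0,0]]';python3 -m handwheel '[[0,0,0,0],[0,0,0,0],[0,0,0,0],[0,0,0,0],[0,0,0,0]]' 0 30; python3 -m handwheel '[[0,0,-0.005,0],[0,0,-0.01,0],[0,0,-0.02,0],[0,0,-0.035,0],[0,0,-0.03,0],[0,0,0,0],[0,0,0,0]]'
python3 - <<'E'
from h import *
cv2.imwrite('pics/b2.png',r.snapshot('wrist')[:,:,::-1])
E
```

```text
time: 23.0
tool_pos: [426.7, -256.4, 87.1]
tcp_rot: [180.0, 0.0, -66.5]
ft_force: [-0.1, 0.3, 0.7]
finger_gap: 19.7
grip_force: 0.0
time: 23.5
tool_pos: [426.9, -256.6, 87.3]
tcp_rot: [180.0, -0.0, -66.5]
ft_force: [0.5, 0.2, -0.6]
finger_gap: 10.5
grip_force: 30.3
time: 24.2
tool_pos: [427.6, -257.1, 189.0]
tcp_rot: [-179.9, -0.2, -66.5]
ft_force: [0.8, 0.5, 0.3]
finger_gap: 10.7
grip_force: 30.2
```

View pics/b2.png

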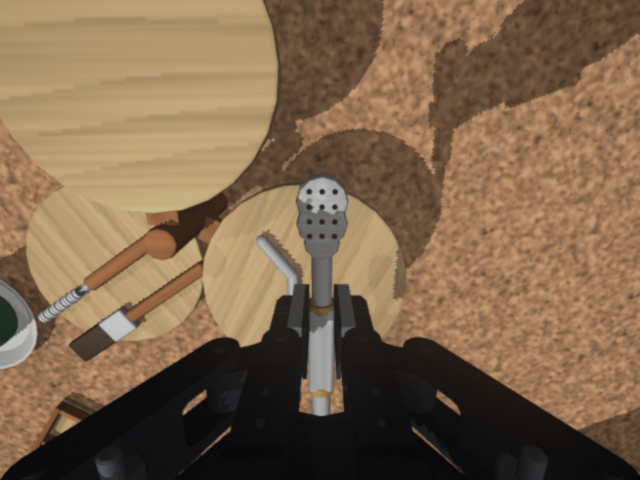

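The bombilla is held along the tool, with the bulb tip at (322,177), and the straw is undisturbed. Carrying it to the second channel.

```bash
python3 - <<'E'
from h import *
W=cam('wrist');s=r.sense();R=Ro.from_euler('xyz',s['tcp_rot'],degrees=True).as_matrix()
for z in(0,-4,-10):
  for x in (58,60): print(x,z,proj(W,s['tool_pos']+R@[x,0,z]).round(1))
E
python3 -m handwheel '[[-0.015,-0.012,0,0],[-0.034,-0.0275,0,0],[-0.034,-0.0275,0,0],[-0.034,-0.0275,0,0],[-0.034,-0.0275,0,0],[-0.034,-0.0275,0,0],[-0.034,-0.0275,0,0],[-0.034,-0.0275,0,0],[-0.034,-0.0275,0,0],[-0.034,-0.0275,0,0]]'; python3 -m handwheel '[[-0.021,-0.0173,0,-8],[0,0,0,-8],[0,0,0,-8],[0,0,0,-8],[0,0,0,-8],[0,0,0,-8],[0,0,0,-7.9],[0,0,0.03,0],[0,0,0.03,0],[0,0,0,0]]'; python3 -m handwheel '[[0,0,0,0],[0,0,0,0]]'
```

```text
58 0 [321.6 174.9]
60 0 [321.6 169.9]
58 -4 [321.6 176.4]
60 -4 [321.6 171.2]
58 -10 [321.6 178.7]
60 -10 [321.6 173.4]
time: 25.25
tool_pos: [531.9, 86.8, 185.9]
tcp_rot: [-178.2, 3.5, -61.6]
ft_force: [0.2, -0.5, -0.6]
finger_gap: 11.1
grip_force: 30.2
time: 26.25
tool_pos: [533.6, 115.9, 123.4]
tcp_rot: [-176.3, 0.9, -5.8]
ft_force: [-1.0, -1.2, -2.0]
finger_gap: 10.8
grip_force: 30.2
time: 26.45
tool_pos: [538.9, 116.1, 131.0]
tcp_rot: [-176.1, 0.2, -5.8]
ft_force: [0.7, 0.2, -0.7]
finger_gap: 11.0
grip_force: 30.2
```

During the carry joint 6 hit its range. The tool now leans 3.9° about the bombilla's own axis and is short in y. The bombilla is still level along its length, so I'll work out the remaining shift in the tilted tool axes.

```bash
cat >> h.py <<'E'
def todo(pos,yaw):
    s=r.sense();R=Ro.from_euler('xyz',s['tcp_rot'],degrees=True).as_matrix()
    print('q',s['joint_pos'].round(1),'pos',s['tool_pos'].round(1),'rot',s['tcp_rot'].round(2),'toolz',R[:,2].round(3),'toolx',R[:,0].round(3))
    print('shift mm',(R.T@(np.array(pos)-s['tool_pos'])).round(1),'turn',round(s['tcp_rot'][2]-yaw,1))
E
python3 -c "
from h import *
todo((544.5,167.2,100),-10.6);todo((544.5,167.2,20),-10.6)"
```

```text
q [  4.3   3.1 100.6   4.   75.8  99.1] pos [538.9 116.1 131. ] rot [-176.15    0.2    -5.81] toolz [ 0.003  0.067 -0.998] toolx [ 0.995 -0.101 -0.004]
shift mm [  0.5 -49.2  34.4] turn 4.8
q [  4.3   3.1 100.6   4.   75.8  99.1] pos [538.9 116.1 131. ] rot [-176.15    0.2    -5.81] toolz [ 0.003  0.067 -0.998] toolx [ 0.995 -0.101 -0.004]
shift mm [  0.8 -43.8 114.2] turn 4.8
```

```bash
python3 -m handwheel '[[0,-0.025,0.01,0],[0.0005,-0.0242,0.0244,0],[0,0,0,4.8],[0,0,0,0],[0,0,0,0]]' && python3 -c "
from h import *
todo((544.5,167.2,20),-10.6);todo((544.5,167.2,8),-10.6)"
```

```text
time: 26.95
tool_pos: [544.9, 167.2, 100.3]
tcp_rot: [-176.2, 0.5, -10.5]
ft_force: [-0.7, 0.9, 0.3]
finger_gap: 11.3
grip_force: 30.2
q [  9.5   7.4  99.5   4.   72.3 108.8] pos [544.9 167.2 100.3] rot [-176.15    0.46  -10.47] toolz [ 0.004  0.067 -0.998] toolx [ 0.983 -0.182 -0.008]
shift mm [ 0.3  5.5 80.1] turn 0.1
q [  9.5   7.4  99.5   4.   72.3 108.8] pos [544.9 167.2 100.3] rot [-176.15    0.46  -10.47] toolz [ 0.004  0.067 -0.998] toolx [ 0.983 -0.182 -0.008]
shift mm [ 0.4  6.3 92.1] turn 0.1
```

```bash
python3 -m handwheel '[[0,0.003,0.04,0],[0,0.003,0.03,0],[0,0,0.01,0],[0,0,0,0],[0,0,0,0]]';python3 -m handwheel '[[0,0,0.004,0],[0,0,0.003,0],[0,0,0.001,0],[0,0,0,0],[0,0,0,0]]';python3 -m handwheel '[[0,0,0.001,0],[0,0,0,0],[0,0,0,0]]'
```

```text
time: 27.45
tool_pos: [544.1, 166.7, 20.3]
tcp_rot: [-176.1, 0.5, -10.6]
ft_force: [1.4, -0.0, 0.3]
finger_gap: 10.8
grip_force: 30.2
time: 27.95
tool_pos: [542.8, 167.3, 10.6]
tcp_rot: [-176.2, 0.6, -10.6]
ft_force: [-0.5, 0.1, -0.3]
finger_gap: 10.9
grip_force: 30.2
time: 28.25
tool_pos: [542.8, 167.3, 9.4]
tcp_rot: [-176.2, 0.6, -10.6]
ft_force: [-0.1, -0.4, 0.6]
finger_gap: 10.8
grip_force: 30.2
```

```bash
python3 -m handwheel '[[0.001,0,0.001,0],[0,0,0,0],[0,0,0,0]]';python3 -m handwheel '[[0,0,0.001,0],[0,0,0,0],[0,0,0,0]]'
```

```text
time: 28.55
tool_pos: [543.8, 167.3, 8.6]
tcp_rot: [-176.2, 0.6, -10.6]
ft_force: [-1.5, 0.4, 3.9]
finger_gap: 10.6
grip_force: 30.6
time: 28.85
tool_pos: [543.8, 167.3, 8.5]
tcp_rot: [-176.2, 0.6, -10.6]
ft_force: [-6.8, -1.5, 12.4]
finger_gap: 10.6
grip_force: 31.5
```

```bash
python3 -m handwheel '[[0,0,-0.001,0],[0,0,0,0]]'; python3 -m handwheel '[[0,0,0,0],[0,0,0,0],[0,0,0,0],[0,0,0,0]]' 0.025; python3 -m handwheel '[[0,0,-0.005,0],[0,0,-0.02,0],[0,0,-0.04,0],[0,0,-0.045,0],[0,0,-0.045,0],[0,0,-0.045,0],[0,0,-0.045,0],[0,0,0,0]]'
python3 -c "
from h import *
todo((500,100,250),-10.6)"
```

```text
time: 29.05
tool_pos: [544.0, 167.2, 8.6]
tcp_rot: [-176.2, 0.6, -10.6]
ft_force: [-0.4, -0.3, 3.4]
finger_gap: 10.5
grip_force: 30.7
time: 29.45
tool_pos: [543.6, 167.1, 8.2]
tcp_rot: [-176.2, 0.6, -10.6]
ft_force: [-1.1, -0.3, -0.1]
finger_gap: 24.9
grip_force: 0.0
time: 30.25
tool_pos: [546.9, 150.9, 262.1]
tcp_rot: [-176.0, -0.1, -10.6]
ft_force: [0.0, -0.1, 0.5]
finger_gap: 24.6
grip_force: 0.0
q [  7.8   0.   90.    3.8  88.6 108.4] pos [546.9 150.9 262.1] rot [-1.7595e+02 -1.2000e-01 -1.0610e+01] toolz [ 0.015  0.069 -0.998] toolx [ 0.983 -0.184  0.002]
shift mm [-36.8  59.4   7.8] turn -0.0
```

The bombilla is down and released. Before picking the brush I'll undo the lean. The opposite end of joint 6's range, at bearing about −12°, should push the tool back the other way. I'll do this high and clear.

```bash
python3 -m handwheel '[[0.0104,0.044,0,0],[0.0104,0.044,0,0],[0.0104,0.044,0,0],[0.0104,0.044,0,0],[0.0104,0.044,0,0],[0.0104,0.044,0,0],[0,0,0,-8.5],[0,0,0,-8.5],[0,0,0,-8.5],[0,0,0,-8.5]]' 0.03 25; for i in 1 2; do python3 -m handwheel '[[0,0,0,-8.5],[0,0,0,-8.5],[0,0,0,-8.5],[0,0,0,-8.5],[0,0,0,-8.5],[0,0,0,-8.5],[0,0,0,-8.5],[0,0,0,-8.5],[0,0,0,-8.5],[0,0,0,-8.5]]' | head -3; done; python3 -m handwheel '[[0,0,0,-8.5],[0,0,0,-8.5],[0,0,0,-8.5],[0,0,0,0],[0,0,0,0]]'; python3 -c "
from h import *
todo((560,-120,250),230)"
```

```text
time: 31.25
tool_pos: [555.8, -119.9, 234.4]
tcp_rot: [-176.5, -1.6, 23.7]
ft_force: [0.8, -0.5, 0.3]
finger_gap: 30.0
grip_force: 0.0
time: 32.25
tool_pos: [555.9, -119.6, 234.5]
tcp_rot: [178.7, -3.6, 108.8]
time: 33.25
tool_pos: [555.9, -119.6, 234.5]
tcp_rot: [176.3, 1.0, -166.3]
time: 33.75
tool_pos: [555.9, -119.6, 234.6]
tcp_rot: [177.0, 2.5, -141.4]
ft_force: [-0.1, 0.1, 1.1]
finger_gap: 30.1
grip_force: 0.0
q [ -19.7    3.4   89.4    3.7   88.5 -148.4] pos [ 555.9 -119.6  234.6] rot [ 177.05    2.48 -141.44] toolz [ 0.002  0.067 -0.998] toolx [-0.781 -0.623 -0.043]
shift mm [ -3.6  -2.1 -15.4] turn -371.4
```

```bash
python3 -m handwheel '[[-0.025,0.0312,0.0027,0],[-0.025,0.0312,0.0027,0],[-0.025,0.0312,0.0027,0],[0,0,0,-8],[0,0,0,-8],[0,0,0,0]]' | sed -n 1,3p; python3 -m handwheel '[[0,0,0,-4],[0,0,0,0],[0,0,0,0]]' | sed -n 1,3p;  python3 -m handwheel '[[0,0,0,-4],[0,0,0,0],[0,0,0,0]]' | sed -n 1,3p; python3 -c "
from h import *
todo((560,0,250),230)"
```

```text
time: 34.35
tool_pos: [556.0, 3.7, 234.9]
tcp_rot: [177.9, 3.1, -125.6]
time: 34.65
tool_pos: [557.5, 19.8, 235.6]
tcp_rot: [178.5, 2.3, -123.0]
time: 34.95
tool_pos: [558.2, 36.4, 236.1]
tcp_rot: [179.1, 1.4, -120.5]
q [  -2.6    1.    91.6    1.7   87.5 -152.2] pos [558.2  36.4 236.1] rot [ 179.13    1.42 -120.5 ] toolz [-0.001  0.029 -1.   ] toolx [-0.507 -0.861 -0.025]
shift mm [ 30.1 -19.8 -15. ] turn -350.5
```

The lean has dropped from 0.067 to 0.029. I'll continue.

```bash
python3 -m handwheel '[[0,0,0,-4],[0,0,0,0],[0,0,0,0]]' | sed -n 1,3p; python3 -m handwheel '[[0,0,0,-2.3],[0,0,0,0],[0,0,0,0]]' | sed -n 1,3p; python3 -c "
from h import *
todo((585.2,-134.9,250),58)"
```

```text
time: 35.25
tool_pos: [558.3, 53.3, 236.3]
tcp_rot: [179.7, 0.6, -118.0]
time: 35.55
tool_pos: [558.1, 63.7, 236.3]
tcp_rot: [180.0, 0.0, -116.5]
q [ 1.300e+00  1.400e+00  9.110e+01  1.000e-01  8.750e+01 -1.522e+02] pos [558.1  63.7 236.3] rot [ 1.7998e+02  5.0000e-02 -1.1652e+02] toolz [ 0.     0.001 -1.   ] toolx [-0.447 -0.895 -0.001]
shift mm [ 165.6 -113.   -13.9] turn -174.5
```

The lean is gone (toolz = 0, 0.001, −1). Turning back and moving over the brush.

```bash
for i in 1 2; do python3 -m handwheel '[[0,0,0,8.5],[0,0,0,8.5],[0,0,0,8.5],[0,0,0,8.5],[0,0,0,8.5],[0,0,0,8.5],[0,0,0,8.5],[0,0,0,8.5],[0,0,0,8.5],[0,0,0,8.5]]' >/dev/null; done; python3 -m handwheel '[[0,0,0,7.8],[0,0,0,7.7],[-0.0308,0.0257,0,0],[-0.0308,0.0257,0,0],[-0.0308,0.0257,0,0],[-0.0308,0.0257,0,0],[-0.0308,0.0257,0,0],[0,0,0,0],[0,0,0,0]]'; python3 - <<'E'
from h import *
np.set_printoptions(precision=1,suppress=True)
todo((585.2,-134.9,50),58)
W=cam('wrist');im=r.snapshot('wrist')[:,:,::-1].copy();cv2.imwrite('pics/br.png',im)
print('pred tip,end',proj(W,(627.4,-67.4,46)),proj(W,(542.9,-202.4,46)))
hsv=cv2.cvtColor(im,cv2.COLOR_BGR2HSV)
for v in range(90,331,20):
    row=hsv[v];k=np.where((row[:,0]<11)&(row[:,1]>120)&(row[:,2]>70))[0];k=k[(k>200)&(k<440)]
    print(v,[ (int(g[0]),int(g[-1])) for g in np.split(k,np.where(np.diff(k)>2)[0]+1) if len(g)>5])
E
```

```text
time: 38.45
tool_pos: [585.1, -136.0, 235.8]
tcp_rot: [-179.9, -0.1, 57.8]
ft_force: [-0.5, 0.5, 0.3]
finger_gap: 29.8
grip_force: 0.0
q [-18.    7.5  84.7   0.1  87.8  14.1] pos [ 585.1 -136.   235.8] rot [-179.9   -0.1   57.8] toolz [-0.  0. -1.] toolx [0.5 0.8 0. ]
shift mm [  0.8  -0.3 185.9] turn -0.2
pred tip,end [320.6 119.7] [320.9 280.6]
90 []
110 []
130 []
150 []
170 []
190 []
210 []
230 []
250 []
270 []
290 []
310 []
330 []
```

```bash
python3 - <<'E'
import cv2,numpy as np
im=cv2.imread('pics/br.png');h=cv2.cvtColor(im,cv2.COLOR_BGR2HSV)
for v in (130,150,180,200,220,240,260,272): print(v,[(u,h[v,u].tolist()) for u in range(305,341,5)])
E
```

```text
130 [(305, [17, 99, 142]), (310, [18, 98, 162]), (315, [17, 64, 155]), (320, [15, 3, 177]), (325, [13, 14, 129]), (330, [18, 96, 170]), (335, [17, 100, 146]), (340, [15, 108, 130])]
150 [(305, [18, 96, 185]), (310, [18, 97, 174]), (315, [16, 43, 132]), (320, [15, 3, 182]), (325, [10, 11, 143]), (330, [17, 97, 181]), (335, [18, 97, 179]), (340, [18, 97, 178])]
180 [(305, [18, 97, 184]), (310, [18, 98, 183]), (315, [18, 96, 168]), (320, [23, 7, 145]), (325, [18, 86, 161]), (330, [18, 97, 178]), (335, [18, 97, 177]), (340, [18, 97, 176])]
200 [(305, [18, 97, 173]), (310, [18, 98, 162]), (315, [12, 136, 118]), (320, [13, 137, 151]), (325, [13, 137, 138]), (330, [18, 98, 177]), (335, [18, 97, 177]), (340, [18, 97, 177])]
220 [(305, [18, 97, 171]), (310, [18, 97, 158]), (315, [13, 136, 120]), (320, [12, 138, 151]), (325, [13, 138, 137]), (330, [18, 97, 168]), (335, [18, 98, 167]), (340, [18, 98, 167])]
240 [(305, [18, 98, 167]), (310, [18, 99, 157]), (315, [13, 136, 120]), (320, [12, 138, 148]), (325, [13, 137, 134]), (330, [18, 97, 173]), (335, [18, 97, 173]), (340, [18, 97, 173])]
260 [(305, [18, 97, 171]), (310, [18, 98, 159]), (315, [13, 137, 119]), (320, [13, 139, 145]), (325, [13, 137, 128]), (330, [18, 98, 170]), (335, [18, 98, 171]), (340, [18, 97, 171])]
272 [(305, [18, 97, 184]), (310, [18, 98, 171]), (315, [13, 137, 123]), (320, [13, 141, 143]), (325, [13, 140, 124]), (330, [18, 98, 182]), (335, [18, 99, 181]), (340, [18, 98, 180])]
```

The handle is centred at column 320 and aligned down the image, as predicted. Descending.

```bash
python3 -m handwheel '[[0.001,0,0.045,0],[0,0,0.045,0],[0,0,0.045,0],[0,0,0.035,0],[0,0,0.014,0],[0,0,0.005,0],[0,0,0,0],[0,0,0,0],[0,0,0,0]]';python3 -m handwheel '[[0,0,0.002,0],[0,0,0,0],[0,0,0,0]]'
```

```text
time: 39.4
tool_pos: [587.6, -134.5, 49.6]
tcp_rot: [179.8, -0.1, 58.0]
ft_force: [0.3, -0.3, -0.1]
finger_gap: 29.9
grip_force: 0.0
time: 39.7
tool_pos: [586.0, -134.1, 45.3]
tcp_rot: [-180.0, -0.1, 58.0]
ft_force: [0.2, -0.2, 0.3]
finger_gap: 30.0
grip_force: 0.0
```

```bash
python3 -m handwheel '[[0,0,0.001,0],[0,0,0.001,0],[0,0,0,0]]';python3 -m handwheel '[[0,0,0,0],[0,0,0,0],[0,0,0,0],[0,0,0,0],[0,0,0,0]]' 0 25; python3 -c "
from h import *
todo((515.3,119.8,200),-10.6)"
```

```text
time: 40.0
tool_pos: [585.7, -134.0, 42.8]
tcp_rot: [-179.9, -0.0, 58.0]
ft_force: [0.5, 0.2, 0.4]
finger_gap: 29.9
grip_force: 0.0
time: 40.5
tool_pos: [585.9, -134.0, 43.1]
tcp_rot: [-180.0, -0.0, 58.0]
ft_force: [0.4, -0.1, 1.1]
finger_gap: 13.1
grip_force: 25.9
q [-17.8  17.   94.8   0.1  68.2  14.2] pos [ 585.9 -134.    43.1] rot [-1.7997e+02 -5.0000e-02  5.7980e+01] toolz [ 0.     0.001 -1.   ] toolx [0.53  0.848 0.001]
shift mm [ 177.9 -194.5 -156.6] turn 68.6
```

```bash
python3 -m handwheel '[[0,0,-0.01,0],[0,0,-0.03,0],[0,0,-0.045,0],[0,0,-0.045,0],[0.0179,-0.0195,-0.026,0],[0.032,-0.035,0,0],[0.032,-0.035,0,0],[0.032,-0.035,0,0],[0.032,-0.035,0,0],[0.032,-0.035,0,0]]'; python3 -m handwheel '[[0,0,0,8.5],[0,0,0,8.5],[0,0,0,8.5],[0,0,0,8.5],[0,0,0,8.5],[0,0,0,8.5],[0,0,0,8.5],[0,0,0,8.5],[0,0,0,0.6],[0,0,0,0]]'; python3 -m handwheel '[[0,0,0.045,0],[0,0,0.045,0],[0,0,0.045,0],[0,0,0.02,0],[0,0,0.01,0],[0,0,0,0],[0,0,0,0],[0,0,0,0]]'; python3 -c "
from h import *
todo((515.3,119.8,9.1),-10.6)"
```

```text
time: 41.5
tool_pos: [514.6, 121.4, 200.4]
tcp_rot: [180.0, -0.1, 58.0]
ft_force: [0.1, 1.2, -0.5]
finger_gap: 13.0
grip_force: 25.9
time: 42.5
tool_pos: [515.4, 119.8, 199.9]
tcp_rot: [-179.9, -0.0, -10.4]
ft_force: [-0.2, 0.9, -0.2]
finger_gap: 12.9
grip_force: 25.9
time: 43.3
tool_pos: [517.1, 120.2, 36.6]
tcp_rot: [-179.9, -0.2, -10.6]
ft_force: [-0.1, 0.0, -0.4]
finger_gap: 13.1
grip_force: 25.9
q [7.500e+00 7.400e+00 1.068e+02 1.000e-01 6.560e+01 1.081e+02] pos [517.1 120.2  36.6] rot [-179.88   -0.19  -10.59] toolz [ 0.004  0.001 -1.   ] toolx [ 0.983 -0.184  0.003]
shift mm [-1.8  0.8 27.5] turn 0.0
```

```bash
python3 -m handwheel '[[0,0.0005,0.012,0],[0,0,0.007,0],[0,0,0.003,0],[0,0,0.001,0],[0,0,0,0],[0,0,0,0],[0,0,0,0]]';python3 -m handwheel '[[0,0,0.001,0],[0,0,0,0],[0,0,0,0]]';python3 -m handwheel '[[0,0,0.001,0],[0,0,0,0],[0,0,0,0]]'
```

```text
time: 44.0
tool_pos: [515.6, 119.6, 11.7]
tcp_rot: [-179.9, -0.0, -10.6]
ft_force: [-0.0, 0.2, -0.4]
finger_gap: 13.4
grip_force: 25.9
time: 44.3
tool_pos: [515.2, 119.5, 10.4]
tcp_rot: [-179.9, 0.0, -10.6]
ft_force: [0.5, -0.1, -0.1]
finger_gap: 13.0
grip_force: 25.9
time: 44.6
tool_pos: [515.2, 119.5, 9.3]
tcp_rot: [-179.9, 0.0, -10.6]
ft_force: [-0.3, 0.8, -0.9]
finger_gap: 13.1
grip_force: 25.9
```

```bash
python3 -m handwheel '[[0,0,0.001,0],[0,0,0,0],[0,0,0,0]]'; python3 -m handwheel '[[0,0,0.0005,0],[0,0,0,0],[0,0,0,0]]'; python3 -m handwheel '[[0,0,0,0],[0,0,0,0],[0,0,0,0],[0,0,0,0]]' 0.025; python3 -m handwheel '[[0,0,-0.005,0],[0,0,-0.02,0],[0,0,-0.04,0],[0,0,-0.045,0],[0,0,-0.045,0],[0,0,-0.045,0],[-0.04,0,0,0],[-0.04,0,0,0],[0,0,0,0],[0,0,0,0]]'
python3 - <<'E'
from h import *
a=r.snapshot('wrist')[:,:,::-1];b=r.snapshot('scene')[100:400,60:560,::-1]
cv2.imwrite('pics/f.png',np.hstack([cv2.resize(a[:300],(420,197)),cv2.resize(b,(328,197))]));cv2.imwrite('pics/fw.png',a)
cv2.imwrite('pics/f.png',np.vstack([a[:280],cv2.resize(b,(640,318))[:310]]))
E
```

```text
time: 44.9
tool_pos: [515.4, 119.5, 9.1]
tcp_rot: [-179.9, 0.0, -10.6]
ft_force: [-3.6, -1.0, 7.1]
finger_gap: 13.1
grip_force: 26.7
time: 45.2
tool_pos: [515.4, 119.6, 9.0]
tcp_rot: [-179.9, 0.0, -10.6]
ft_force: [-7.3, -1.2, 12.2]
finger_gap: 12.9
grip_force: 27.3
time: 45.6
tool_pos: [515.1, 119.5, 7.7]
tcp_rot: [-179.9, 0.0, -10.6]
ft_force: [0.0, 0.5, 1.1]
finger_gap: 25.0
grip_force: 0.0
time: 46.6
tool_pos: [436.3, 134.3, 208.4]
tcp_rot: [-179.9, -0.1, -10.6]
ft_force: [-0.5, 0.6, -0.8]
finger_gap: 25.1
grip_force: 0.0
```

View pics/f.png

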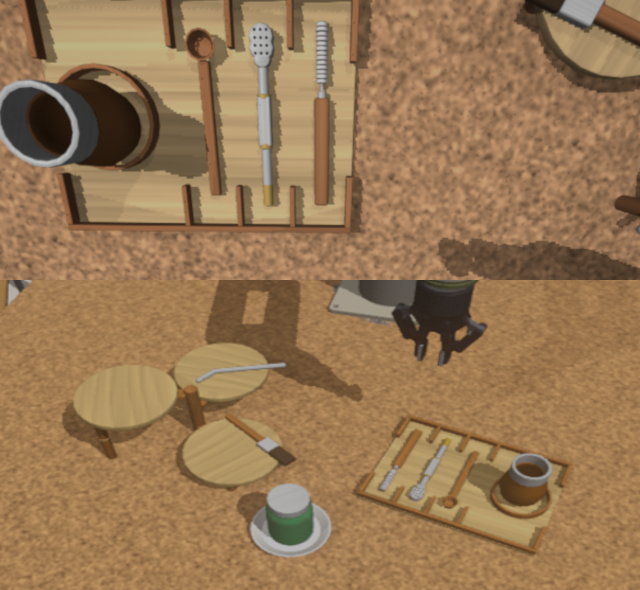

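The scoop, bombilla and brush each lie centred between their ribs: 201/215, 261/267 and 322/322 px against midlines of 198/213, 260/266 and 322/321. The gourd stands in the ring, and the straw, paintbrush, jar and saucer are where they were.

```bash
python3 -c "
from bench import r
print(r.hand_in())"
```

```text
the job is handed in; nothing more can be done
None
```

I handed the job in at about 47 s: the gourd stands upright in the ring, and the scoop, bombilla and brush lie centred in their channels in that order, with the straw, paintbrush, jar and saucer left in place.

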